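# Prove the breaker and set the vented jar cap on a watchmaker's cleaning bath

## Task

Get the little ultrasonic bath ready for a run: first prove the residual-current breaker on its supply box by pressing the test button so that the wide lever drops, then lift the lever back up until it stays on. Then screw the cap of the jar in the bath down until it bottoms out, back it off a quarter turn so that the jar can breathe, and finish while still holding the cap in the gripper at that setting, because I switch the bath on while you hold it. Leave everything else on the bench where it lies.

Things in the scene. Friction and masses are not known exactly. Their poses are not given: they have to be found in the camera images.
- supply_box: Grey bench supply box, 150 mm (x) by 220 mm (y), fixed, place varies; its panel slopes 15 deg down to its front (-x side): 55 mm high in front, 95 mm at the back. Origin: centre of its underside, z up. On the panel from +y to -y: white 72 mm wide residual-current breaker (square test button, then wide black lever), a blank, two narrow breakers with small fixed levers (not part of the job).
- panel_face (a point): Point on the flat front of the residual-current breaker, 45 mm (x) by 72 mm (y), midway between its ends, 6 mm above the sloping panel. z: outward normal of the sloping face (tilted 15 degrees towards the box's front); x: up the slope; y as the box's.
- button_top (a point): Centre of the top of the square grey test button, 11 by 11 mm, 21 mm to the +y side of panel_face and 6 mm down the slope; it stands 9 mm out of the breaker's front. Pressed against its z axis (outward normal of the face). The lever is 38 mm beside it.
- test_button (a joint): Travel of the test button in m: 0 out, 0.005 fully in. Spring-loaded, about 1 to 5 N; it trips the breaker after about 3 mm.
- lever_tip (a point): End of the wide black lever (22 mm wide in y, 6 to 8 mm thick). It swings about an axis along y, 17 mm to the -y side of panel_face and 5 mm below the breaker's front; the tip is 22.5 mm from that axis. Up (on) it leans 0.6 rad up the slope from the face's normal, dropped (off) 0.6 rad down the slope, towards the box's front.
- rcd_lever (a joint): Angle of the lever in rad: 0 up (on), 1.2 dropped (off). Starts up. An over-centre spring holds it at either end: to reset it push it from its lower side up the slope (about 3 N at its tip) until it passes 0.3 rad and snaps up.
- cleaner: Stainless ultrasonic bath, 116 mm (x) by 206 mm (y), fixed, place varies, on either side of the supply box; top of its plastic cover 173 mm above the bench. Origin: centre of its underside, z up, -x out of its control panel. A glass jar, 43 mm in diameter, is held fast in the cover 45 mm to the +y side of the centre. A loose gold ring (40 mm, 5 mm high) lies on the cover on the -y side.
- cap_center (a point): Centre of the jar's black knurled screw cap (48 mm in diameter, 18 mm high), on the jar's upright axis; z up, x (along the small rib on its top) turns with the cap. Bottomed out it lies 213 mm above the bench; it rises 4 mm per turn. 25 mm of free height lies between the cap's lower edge and the rubber ring round the jar.
- jar_cap (a joint): Angle of the cap in rad: 0 bottomed out (firm stop), growing as it is unscrewed (counter-clockwise seen from above); a quarter turn is 1.57. It starts on the thread, 2.4 to 4.0 rad above the bottom; friction of about 0.08 N m keeps it where it is left. A grip of about 25 N across it turns it.
- bezel: Bystander: gold bezel ring, 40 mm, 5 mm high, lying on the bath's cover. Origin: centre of its underside.
- loupe: Bystander: black eye loupe, 37 mm in diameter, 32 mm high, standing. Origin: centre of its underside.
- stock_jar: Bystander: small amber jar with a black cap, 38 mm in diameter, 50 mm high, standing on the bench. Not the jar of the job. Origin: centre of its underside.

How it is judged:
By the outcome, as a careful person would: the job done as asked, in the order asked, and still so for the second after the job is handed in, while the arm keeps its last pose, push and grip.
It also fails if it takes over 72 s, if anything falls off the work surface, if the arm or the gripper's body presses on something with over 40 N, if the wrist force passes 120 N, or if a joint passes its speed limit or range.

## Robot

A 6-joint arm with a two-finger parallel gripper is mounted at the origin on the work surface. World frame = base frame: x ahead of the robot, y to its left, z up, the work surface at z = 0. Lengths are in m, angles in rad, forces in N, time in s.
With the tool pointing down it reaches from about 0.35 to 0.925 m from the base axis. Payload 6.4 kg.
Tool frame: the origin (TCP) lies at the very end of the fingers, on their centre line; the grasp point (between the pads) lies 19 mm behind it; z points along the fingers, y is the line along which they close (so a half turn about z gives the same grasp; the last joint's range is limited). The gripper opens to 94 mm and grips with 3 to 60 N. Pads are 16 mm wide; open, the fingers measure 119 mm over their backs; the gripper's body (75 mm by 177 mm) begins 78 mm behind the grasp point.
Start: joints at [0.993, 0.245, 1.558, -0, 1.339, -0.174], TCP at [0.255, 0.598, 0.205] pointing down, gripper open.
Joint ranges: [-3.13, 3.13], [-1.02, 2.26], [0.13, 2.54], [-0.95, 4.09], [0.21, 2.88], [-2.74, 2.74]. Speed limits (rad/s): [2.57, 2.57, 3.14, 3.14, 3.14, 3.14].

## Interface

Orientations are given as a unit quaternion [x, y, z, w].
In Python, from cell import telemetry, read_camera, camera_params, robot gives the robot as it stands.
- The arm moves only by the tool carry_out, never from a script. Its argument "deltas" is a list of rows, each a list of 3 entries, a list of its own where there are three numbers: the closure, from 0 (fully open) to 1 (shut), then the shift along the tool's x, y, z each as a share of 0.12 m, from -1 to 1, then the turn, a rotation vector about the tool's x, y, z each as a share of 180 degrees, from -1 to 1. A call has 1 to 8 rows; each row is the pose to reach, as a shift and turn from the pose commanded when the call began, along the tool's axes at that moment, turning the shorter way round; what a row does not reach only later rows make up. A row lasts 1/12 s, in which the tool goes at most 41.7 mm and 7.16 degrees, less where a joint would pass 70% of its speed; a pose out of reach is approached as far as the arm can. A call with a number of a shift or a turn outside -1 to 1 is refused whole. A call with a gripper value outside its range is refused whole. The fingers move at their own pace and stop on an object; the grip force is fixed at half the most. Time passes only in rows, so rows that repeat a pose let the fingers close. It gives the time, the measured TCP pose, the force, the opening and the grip force at its end, in the units of the state.
- telemetry.sense(): the state, without advancing time (a new reading comes with each control period).
- read_camera(name): name is "side" or "top"; returns the picture (400x640x3 uint8, red, green, blue); there is no depth.
- camera_params(name): a dict with "K" (3x3 intrinsics, pixels), "position" and "orientation" of the camera in the world. Camera axes: x right, y down, z forward; pixel columns grow to the right and rows downward; lengths in m; the calibration is good to about 2 mm. A picture is of the moment at which its call begins. camera_params takes no time and is no camera call.
- robot.job_done(): hands the job in; it is judged then, once.
The state is a dict: "t": time; "joint_pos": joint angles; "dq": joint speeds; "joint_torque": joint torques, N m; "tcp_pos": TCP position; "orientation": TCP orientation; "force": force on the tool from outside, world axes, zero at the start; "moment": the same for the moment, N m; "width": finger opening in m; "grasp_force": force on a finger pad.
Only numpy, scipy, OpenCV 4.12 (cv2) and the standard library are available. Lean on these libraries where they do the work, as an engineer would, in place of code of your own. Each camera call takes 0.05 s, during which the arm holds its last target. There are 200 camera calls.

## Working session

There is one attempt and no reset: what is moved stays moved. The work goes in short steps, Python scripts to look and compute and a tool call to move; the robot and the scene stay as the last step left them, time stands still between calls to the robot, and variables do not carry over. Pictures are saved under pics/ and viewed, at most 10 in all, crops included, and the job is handed in when it is done.

Besides the shell and the picture viewer there is one more tool, called after "Emit:" as a command line: name --argument value ..., lists and objects as JSON in quotes. carry_out: Moves the arm, as the interface text tells. Its arguments: {"type":"object","properties":{"deltas":{"type":"array"}},"required":["deltas"]}

```bash
mkdir -p pics; ls; python3 - <<'E'
from cell import telemetry, read_camera, camera_params, robot
import cv2
for n in("side","top"):
    p=camera_params(n);print(n,p)
    cv2.imwrite(f"pics/{n}0.png",cv2.cvtColor(read_camera(n),cv2.COLOR_RGB2BGR))
s=telemetry.sense();print(s)
E
```

```text
pics
side {'K': array([[442.19516393,   0.        , 320.89415035],
       [  0.        , 442.19516393, 197.61759989],
       [  0.        ,   0.        ,   1.        ]]), 'position': array([ 0.24621463, -0.69863145,  0.90875443]), 'orientation': array([ 0.89934923, -0.21359762,  0.08427264, -0.37208217])}
top {'K': array([[401.41433399,   0.        , 317.19288941],
       [  0.        , 401.41433399, 199.40903186],
       [  0.        ,   0.        ,   1.        ]]), 'position': array([ 0.5083161 , -0.01373559,  0.97687476]), 'orientation': array([-0.69858374,  0.71437163, -0.02686524,  0.03053181])}
{'t': 0.1, 'joint_pos': array([ 9.92908392e-01,  2.45735637e-01,  1.55886787e+00,  1.30244667e-05,
        1.33869258e+00, -1.74070176e-01]), 'dq': array([-0.00117207, -0.00135133, -0.00379708,  0.00065754,  0.00159014,
       -0.0003072 ]), 'joint_torque': array([ 3.97075337e-04, -4.16915560e+01, -3.15525413e+01,  6.87480485e-02,
        3.10166285e-02, -6.22223774e-05]), 'tcp_pos': array([0.25508518, 0.59727951, 0.20447408]), 'orientation': array([ 2.00541197e-01,  9.79684900e-01, -7.89897307e-04, -3.18630262e-04]), 'force': array([ 0.5670361 ,  0.14358109, -0.31058088]), 'moment': array([ 0.00059088,  0.02934843, -0.00182749]), 'grasp_force': 0.0, 'width': 0.09371993758032203}
```

View pics/top0.png

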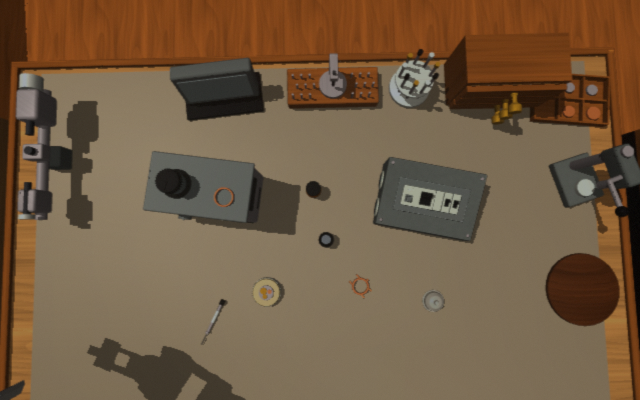

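View pics/side0.png

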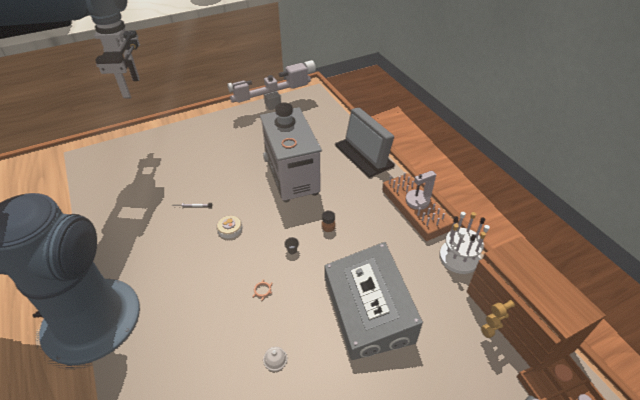

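Top view: bath around (205,187) with cap near (174,183); supply box around (430,199), its white breaker row from (403,196) to (462,205). Both are turned about -8°. Next, enlarged crops.

```bash
python3 - <<'E'
import cv2,numpy as np
t=cv2.imread("pics/top0.png");s=cv2.imread("pics/side0.png")
def c(im,u,v,w,h,W,H): return cv2.resize(im[v:v+h,u:u+w],(W,H),interpolation=cv2.INTER_CUBIC)
a=c(t,390,170,80,60,400,300);b=c(s,335,245,80,60,400,300)
d=c(t,140,145,120,90,400,300);e=c(s,255,90,80,60,400,300)
cv2.imwrite("pics/crop0.png",np.vstack([np.hstack([a,b]),np.hstack([d,e])]))
E
```

```text
(no output)
```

View pics/crop0.png

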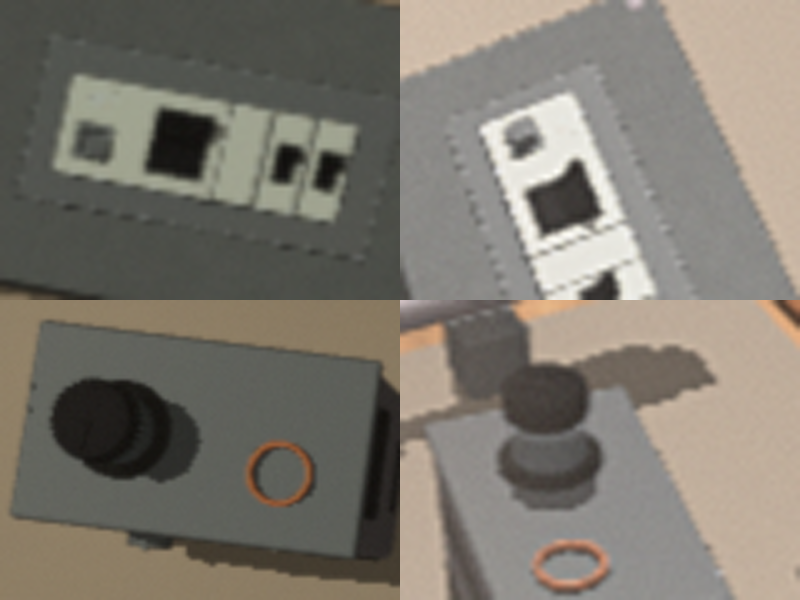

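Top crop (5x, 3.33x): the breaker's +y end corners are near top px (405,185) and (401,203.5), button near (409,198.6), lever (black) near (426,199). Cap's top disc is near (169,181).

```bash
cat > h.py <<'E'
import cv2,numpy as np
from scipy.spatial.transform import Rotation as R
from cell import camera_params
def ray(n,uv):
    p=camera_params(n);d=np.linalg.inv(p["K"])@[uv[0],uv[1],1]
    return p["position"],R.from_quat(p["orientation"]).apply(d)
def plane(n,uv,z):
    o,d=ray(n,uv);return o+d*(z-o[2])/d[2]
def tri(a,b):
    o,d=ray("top",a);q,e=ray("side",b)
    x=np.linalg.lstsq(np.c_[d,-e],q-o,rcond=None)[0];P=o+d*x[0];Q=q+e*x[1]
    return (P+Q)/2,np.linalg.norm(P-Q)
def proj(n,P):
    p=camera_params(n);c=R.from_quat(p["orientation"]).inv().apply(np.array(P)-p["position"]);c=p["K"]@c
    return c[:2]/c[2]
E
python3 - <<'E'
from h import *
t=cv2.imread("pics/top0.png");s=cv2.imread("pics/side0.png")
def quad(im,u,v,w,h,th):
    hsv=cv2.cvtColor(im,cv2.COLOR_BGR2HSV)[v:v+h,u:u+w]
    m=((hsv[...,2]>th)&(hsv[...,1]<60)).astype(np.uint8)*255
    m=cv2.morphologyEx(cv2.resize(m,None,fx=4,fy=4,interpolation=cv2.INTER_CUBIC),cv2.MORPH_CLOSE,np.ones((9,9)))
    m=(m>127).astype(np.uint8)
    c=max(cv2.findContours(m,0,2)[0],key=cv2.contourArea)
    q=cv2.approxPolyN(cv2.convexHull(c),4)if hasattr(cv2,'approxPolyN') else cv2.boxPoints(cv2.minAreaRect(c))
    return (np.array(q).reshape(-1,2)+.5)/4-.5+[u,v]
qt=quad(t,395,175,75,50,120);qs=quad(s,342,255,60,75,170)
print(qt,qs)
# order: by +y end / upslope
def order(q,top):
    q=q[np.argsort(q[:,0] if top else q[:,1])]
    if top: a=q[:2][np.argsort(q[:2,1])];b=q[2:][np.argsort(q[2:,1])]  # up-slope first
    else: a=q[:2][np.argsort(-q[:2,0])];b=q[2:][np.argsort(-q[2:,0])]
    return [*a,*b]
P=[]
for a,b in zip(order(qt,1),order(qs,0)):
    p,e=tri(a,b);P.append(p);print(p.round(4),round(e,4))
P=np.array(P);up=P[0]-P[1]+P[2]-P[3];ry=P[0]-P[2]+P[1]-P[3]
print("lens",[np.linalg.norm(P[i]-P[j]).round(4) for i,j in((0,1),(2,3),(0,2),(1,3))],"yaw x",np.degrees(np.arctan2(up[1],up[0])),"yaw y",np.degrees(np.arctan2(-ry[0],ry[1])),"slope",np.degrees(np.arctan2(up[2],np.hypot(*up[:2]))))
print("button",tri((409,198.6),(359.4,272.4)))
# cap
g=cv2.cvtColor(t,cv2.COLOR_BGR2GRAY)[160:215,145:205]
m=(cv2.resize(g,None,fx=4,fy=4,interpolation=cv2.INTER_CUBIC)<45).astype(np.uint8)
c=max(cv2.findContours(m,0,cv2.CHAIN_APPROX_NONE)[0],key=cv2.contourArea).reshape(-1,2)/4.+[144.6,159.6]
l=c[c[:,0]<c[:,0].min()+11]
A=np.c_[2*l,np.ones(len(l))];x=np.linalg.lstsq(A,(l**2).sum(1),rcond=None)[0]
print("cap px",x[:2],np.sqrt(x[2]+x[0]**2+x[1]**2)); cp=plane("top",x[:2],.224);print(cp,proj("side",cp))
# bath cover corners from top crop
cov=[plane("top",u,.173) for u in((140+42/3.333,145+20/3.333),(140+12/3.333,145+216/3.333),(140+380/3.333,145+60/3.333),(140+358/3.333,145+256/3.333))]
cov=np.array(cov);print(cov.round(4));y=cov[0]+cov[1]-cov[2]-cov[3];y/=np.linalg.norm(y)
print("yaw",np.degrees(np.arctan2(-y[0],y[1])),"cap pred",cov.mean(0)+.045*y,[np.linalg.norm(cov[i]-cov[j]).round(4) for i,j in((0,1),(2,3),(0,2),(1,3))])
E
```

```text
[[461.125 194.375]
 [456.625 214.375]
 [399.875 203.875]
 [403.875 183.875]] [[389.875 310.625]
 [368.625 319.125]
 [349.875 269.375]
 [369.125 261.625]]
[ 0.6103 -0.2026  0.092 ] 0.0006
[ 0.5662 -0.1943  0.0796] 0.002
[ 0.5846 -0.3288  0.0899] 0.0001
[ 0.5402 -0.3205  0.0777] 0.0016
lens [np.float64(0.0465), np.float64(0.0468), np.float64(0.1288), np.float64(0.1289)] yaw x -10.70455749515705 yaw y -11.592965564049747 slope 15.249096489779728
button (array([ 0.57812248, -0.21425917,  0.08523961]), np.float64(3.0128784054176188e-05))
cap px [167.80170889 180.77972564] 12.270761477921836
[0.61138743 0.27147585 0.224     ] [283.77381607 107.42646208]
[[0.6801 0.3223 0.173 ]
 [0.5607 0.3391 0.173 ]
 [0.6507 0.1161 0.173 ]
 [0.5319 0.1304 0.173 ]]
yaw -7.986051060337921 cap pred [0.61210383 0.27151522 0.173     ] [np.float64(0.1206), np.float64(0.1196), np.float64(0.2083), np.float64(0.2106)]
```

Measured: breaker row 45×126 mm ✓, slope 15.2° ✓, yaw ≈ -11.3°. The button is near (0.578,-0.214). The cap is at (0.612,0.271), and the bath geometry predicts the same spot. I'll move above the box with the gripper closed.

Emit:
carry_out --deltas '[[1,[0,0,-0.4],[0,0,0]],[1,[0,0,-0.8],[0,0,0]],[1,[-0.3,-0.3,-0.8],[0,0,0]],[1,[-0.6,-0.6,-0.8],[0,0,0]],[1,[-1,-1,-0.8],[0,0,0]],[1,[-1,-1,-0.8],[0,0,0]],[1,[-1,-1,-0.8],[0,0,0]],[1,[-1,-1,-0.8],[0,0,0]]]'

```text
t: 0.77
tcp_pos: [0.3193, 0.4386, 0.3013]
orientation: [0.202, 0.979, 0.0, -0.0]
force: [-0.2, 0.5, -1.0]
width: 0.0442
grasp_force: 0.0
```

Emit:
carry_out --deltas '[[1,[-1,-1,0],[0,0,0]],[1,[-1,-1,0],[0,0,0]],[1,[-1,-1,0],[0,0,0]],[1,[-1,-1,0],[0,0,0]],[1,[-1,-1,0],[0,0,0]],[1,[-1,-1,0],[0,0,0]]]'

```text
t: 1.27
tcp_pos: [0.3824, 0.2822, 0.3014]
orientation: [0.202, 0.979, 0.0, -0.0]
force: [0.3, 0.7, -0.5]
width: 0.0041
grasp_force: 0.0
```

Emit:
carry_out --deltas '[[1,[-1,-1,0],[0,0,0]],[1,[-1,-1,0],[0,0,0]],[1,[-1,-1,0],[0,0,0]],[1,[-1,-1,0],[0,0,0]],[1,[-1,-1,0],[0,0,0]],[1,[-1,-1,0],[0,0,0]]]'

```text
t: 1.77
tcp_pos: [0.4456, 0.1254, 0.3012]
orientation: [0.201, 0.98, 0.0, -0.001]
force: [-0.3, 0.9, -0.3]
width: 0.0007
grasp_force: 0.0
```

Emit:
carry_out --deltas '[[1,[-1,-1,0],[0,0,0]],[1,[-1,-1,0],[0,0,0]],[1,[-1,-1,0],[0,0,0]],[1,[-1,-1,0],[0,0,0]],[1,[-1,-1,0],[0,0,0]],[1,[-1,-1,0],[0,0,0]]]'

```text
t: 2.27
tcp_pos: [0.5089, -0.0312, 0.3009]
orientation: [0.2, 0.98, 0.0, -0.001]
force: [-0.4, 1.2, 0.2]
width: 0.0006
grasp_force: 0.0
```

Emit:
carry_out --deltas '[[1,[-1,-1,0],[0,0,0]],[1,[-1,-1,0],[0,0,0]],[1,[-1,-1,0],[0,0,0]],[1,[-1,-1,0],[0,0,0]],[1,[-1,-1,0],[0,0,0]],[1,[-1,-1,0],[0,0,0]]]'

```text
t: 2.77
tcp_pos: [0.5723, -0.1881, 0.3006]
orientation: [0.2, 0.98, 0.001, -0.001]
force: [-0.5, 0.3, 0.5]
width: 0.0004
grasp_force: 0.0
```

```bash
cat >> h.py <<'E'
from cell import telemetry
yaw=np.radians(-11.3);S0=np.array([np.cos(yaw),np.sin(yaw),0]);Y=np.array([-np.sin(yaw),np.cos(yaw),0])
c,s_=np.cos(np.radians(15)),np.sin(np.radians(15))
S=c*S0+[0,0,s_];N=-s_*S0+[0,0,c]
Rf=R.from_matrix(np.c_[-S,Y,-N])
F=np.array([.5809,-.2351,.0825])   # panel_face estimate
def face(sx,y,n): return F+sx*S+y*Y+n*N
def cmd(P,Rt):
    st=telemetry.sense();Rc=R.from_quat(st["orientation"])
    print("shift",(Rc.inv().apply(P-st["tcp_pos"])/.12).round(3),"turn",((Rc.inv()*Rt).as_rotvec()/np.pi).round(4),
      "t",st["t"],"j",np.round(st["joint_pos"],2),"F",st["force"].round(1),"M",st["moment"].round(2))
def loc():
    st=telemetry.sense();d=st["tcp_pos"]-F;print("face coords mm",(np.array([d@S,d@Y,d@N])*1e3).round(1),st["tcp_pos"].round(4))
E
python3 -c "
from h import *
cmd(face(-.006,.021,.030),Rf);print(face(-.006,.021,.009))
# box corner check via side/top: predicted pixel of button & breaker
for n in('top','side'):print(n,proj(n,face(-.006,.021,.009)),proj(n,face(.0225,.036,0)))"
```

```text
shift [-0.075 -0.186  1.589] turn [-0.0082 -0.0835 -0.065 ] t 2.7667 j [-0.51  0.07  1.58  0.    1.49 -1.67] F [-0.5  0.3  0.5] M [ 0.08  0.05 -0.01]
[ 0.57704745 -0.21291504  0.08964042]
top [408.85573401 198.92588586] [404.15124049 184.63419249]
side [358.78284907 270.98779418] [369.07640355 263.18787446]
```

Emit:
carry_out --deltas '[[1,[0,0,0.2],[0,-0.02,-0.02]],[1,[-0.03,-0.08,0.5],[-0.004,-0.05,-0.04]],[1,[-0.075,-0.186,0.8],[-0.008,-0.0835,-0.065]],[1,[-0.075,-0.186,0.9],[-0.008,-0.0835,-0.065]],[1,[-0.075,-0.186,0.9],[-0.008,-0.0835,-0.065]],[1,[-0.075,-0.186,0.9],[-0.008,-0.0835,-0.065]]]'

```text
t: 3.27
tcp_pos: [0.5713, -0.211, 0.1939]
orientation: [0.097, 0.987, -0.013, 0.13]
force: [-0.0, 0.0, 1.0]
width: 0.0005
grasp_force: 0.0
```

```bash
python3 -c "
from h import *
cmd(face(-.006,.021,.020),Rf);loc()"
```

```text
shift [ 0.178 -0.005  0.761] turn [-0.0002  0.0004  0.0005] t 3.2667 j [-0.59  0.    1.87  0.11  1.03 -2.01] F [-0.  0.  1.] M [0.04 0.12 0.05]
face coords mm [ 15.2  21.7 111.3] [ 0.5713 -0.211   0.1939]
```

Emit:
carry_out --deltas '[[1,[0.18,0,0.3],[0,0,0]],[1,[0.18,0,0.6],[0,0,0]],[1,[0.18,0,0.76],[0,0,0]],[1,[0.18,0,0.76],[0,0,0]],[1,[0.18,0,0.79],[0,0,0]],[1,[0.18,0,0.82],[0,0,0]],[1,[0.18,0,0.82],[0,0,0]]]'

```text
t: 3.85
tcp_pos: [0.5772, -0.2153, 0.0953]
orientation: [0.098, 0.986, -0.015, 0.132]
force: [-0.1, 0.0, 0.4]
width: 0.0005
grasp_force: 0.0
```

```bash
python3 -c "
from h import *
loc();cmd(face(-.006,.021,.009),Rf)
from cell import read_camera
t,s=read_camera('top'),read_camera('side')
f=lambda i,u,v:cv2.resize(i[v:v+75,u:u+100],(400,300),interpolation=cv2.INTER_CUBIC)
cv2.imwrite('pics/btn1.png',cv2.cvtColor(np.hstack([f(t,380,160),f(s,325,230)]),cv2.COLOR_RGB2BGR))
for n,a in(('top',(380,160)),('side',(325,230))):print((proj(n,telemetry.sense()['tcp_pos'])-a)*4)"
```

```text
face coords mm [-3.9 18.7 14.3] [ 0.5772 -0.2153  0.0953]
shift [0.018 0.019 0.044] turn [-0.0011  0.0016  0.0001] t 3.85 j [-0.59  0.14  1.91  0.13  0.84 -2.03] F [-0.1  0.   0.4] M [0.06 0.09 0.01]
[121.96843792 155.60813201]
[137.15132666 162.01156649]
```

View pics/btn1.png

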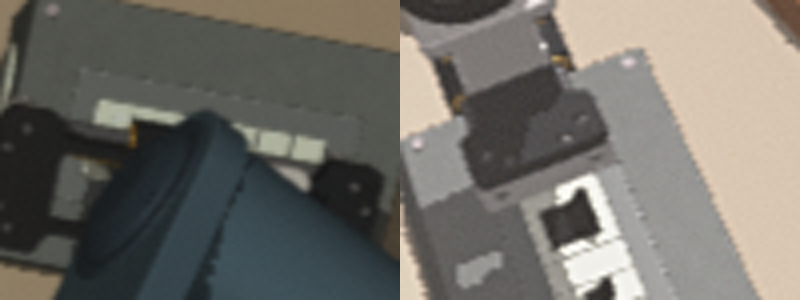

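The gripper sits over the button end. The lever is visible in the side crop at (570,215) and is still up. I'll press in small steps.

Emit:
carry_out --deltas '[[1,[0.015,0.018,0.01],[0,0,0]],[1,[0.015,0.018,0.02],[0,0,0]],[1,[0.015,0.018,0.03],[0,0,0]],[1,[0.015,0.018,0.03],[0,0,0]]]'

```text
t: 4.28
tcp_pos: [0.575, -0.2126, 0.0887]
orientation: [0.098, 0.987, -0.014, 0.13]
force: [-0.2, -0.7, -0.7]
width: 0.0001
grasp_force: 0.0
```

Emit:
carry_out --deltas '[[1,[0,0,0.01],[0,0,0]],[1,[0,0,0.02],[0,0,0]],[1,[0,0,0.02],[0,0,0]]]'

```text
t: 4.53
tcp_pos: [0.5758, -0.2129, 0.0867]
orientation: [0.098, 0.986, -0.014, 0.13]
force: [-1.8, 0.9, 2.4]
width: 0.0004
grasp_force: 1.4
```

Emit:
carry_out --deltas '[[1,[0,0,0.01],[0,0,0]],[1,[0,0,0.02],[0,0,0]],[1,[0,0,0.02],[0,0,0]]]'

```text
t: 4.78
tcp_pos: [0.5765, -0.213, 0.0842]
orientation: [0.098, 0.986, -0.014, 0.131]
force: [-1.4, -0.3, 1.7]
width: 0.0003
grasp_force: 1.0
```

```bash
python3 -c "
from h import *
loc();cmd(face(-.006,.021,.009),Rf)"
```

```text
face coords mm [-8.  20.8  3.8] [ 0.5765 -0.213   0.0842]
shift [-0.016  0.002 -0.043] turn [-0.0007  0.0005 -0.0003] t 4.7833 j [-0.58  0.16  1.92  0.13  0.82 -2.03] F [-1.4 -0.3  1.7] M [ 0.03  0.15 -0.01]
```

Emit:
carry_out --deltas '[[1,[0,0,0.008],[0,0,0]],[1,[0,0,0.015],[0,0,0]],[1,[0,0,0.015],[0,0,0]]]'

```text
t: 5.03
tcp_pos: [0.5768, -0.2131, 0.083]
orientation: [0.098, 0.987, -0.014, 0.13]
force: [-4.5, 1.1, 7.2]
width: 0.0006
grasp_force: 3.5
```

Emit:
carry_out --deltas '[[1,[0,0,0.008],[0,0,0]],[1,[0,0,0.015],[0,0,0]],[1,[0,0,0.015],[0,0,0]]]'

```text
t: 5.28
tcp_pos: [0.5771, -0.2132, 0.0826]
orientation: [0.098, 0.987, -0.014, 0.13]
force: [-12.8, 3.0, 17.4]
width: 0.0003
grasp_force: 9.9
```

```bash
python3 -c "
from h import *
loc();cmd(face(-.006,.021,.009),Rf)
from cell import read_camera
s=read_camera('side')
cv2.imwrite('pics/btn2.png',cv2.cvtColor(cv2.resize(s[230:305,325:425],(400,300),interpolation=cv2.INTER_CUBIC),cv2.COLOR_RGB2BGR))"
```

```text
face coords mm [-7.7 20.8  2.2] [ 0.5771 -0.2132  0.0826]
shift [-0.015  0.002 -0.057] turn [-0.0006 -0.0001  0.0001] t 5.2833 j [-0.58  0.16  1.92  0.13  0.82 -2.03] F [-12.8   3.   17.4] M [0.55 1.57 0.09]
```

View pics/btn2.png

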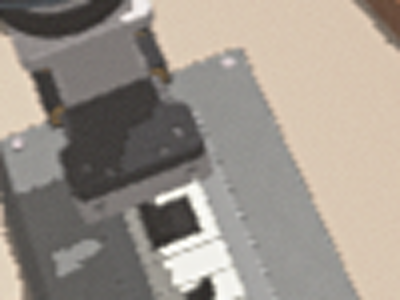

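The lever has dropped: its black patch moved down-slope to (168,222), with white now showing above it. The button bottomed out. Next I retract, go down-slope of the lever, and lower.

Emit:
carry_out --deltas '[[1,[0,0,-0.12],[0,0,0]],[1,[0,0,-0.25],[0,0,0]],[1,[0.2,-0.1,-0.25],[0,0,0]],[1,[0.2,-0.315,-0.25],[0,0,0]],[1,[0.2,-0.315,-0.25],[0,0,0]],[1,[0.2,-0.315,-0.12],[0,0,0]],[1,[0.2,-0.315,-0.07],[0,0,0]],[1,[0.2,-0.315,-0.07],[0,0,0]]]'

```text
t: 6.0
tcp_pos: [0.5442, -0.244, 0.0806]
orientation: [0.098, 0.987, -0.013, 0.129]
force: [0.3, 0.8, -0.8]
width: 0.0002
grasp_force: 0.0
```

```bash
sed -i 's/^F=.*/F=np.array([.5809,-.2351,.0825])-.0019*N/' h.py; python3 -c "
from h import *
loc();cmd(face(-.032,-.017,.006),Rf)
from cell import read_camera
t,s=read_camera('top'),read_camera('side')
f=lambda i,u,v:cv2.resize(i[v:v+75,u:u+100],(400,300),interpolation=cv2.INTER_CUBIC)
cv2.imwrite('pics/lev1.png',cv2.cvtColor(np.hstack([f(t,380,160),f(s,325,240)]),cv2.COLOR_RGB2BGR))"
```

```text
face coords mm [-33.6 -16.    8.9] [ 0.5442 -0.244   0.0806]
shift [-0.013 -0.009  0.024] turn [-0.0001 -0.0007 -0.0004] t 6.0 j [-0.67  0.13  1.96  0.16  0.83 -2.13] F [ 0.3  0.8 -0.8] M [0.04 0.11 0.01]
```

View pics/lev1.png

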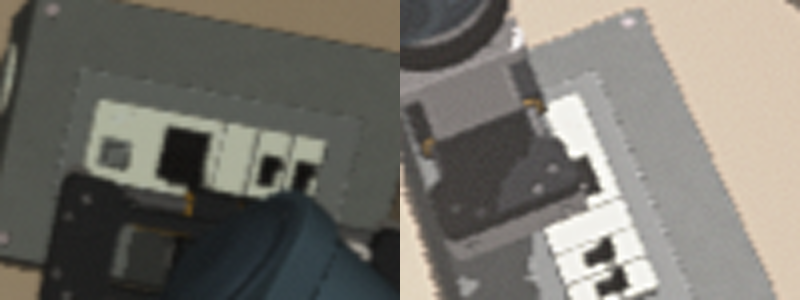

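Fingers sit down-slope of the dropped lever (top crop (185,155)). I'll push up the slope.

Emit:
carry_out --deltas '[[1,[0,-0.008,0.012],[0,0,0]],[1,[-0.05,-0.008,0.012],[0,0,0]],[1,[-0.09,-0.008,0.012],[0,0,0]],[1,[-0.12,-0.008,0.012],[0,0,0]],[1,[-0.15,-0.008,0.012],[0,0,0]],[1,[-0.18,-0.008,0.012],[0,0,0]],[1,[-0.2,-0.008,0.012],[0,0,0]]]'

```text
t: 6.68
tcp_pos: [0.569, -0.2511, 0.0882]
orientation: [0.098, 0.986, -0.014, 0.131]
force: [-0.3, -0.4, 1.1]
width: 0.0005
grasp_force: 0.0
```

Emit:
carry_out --deltas '[[1,[-0.015,0,0],[0,0,0]],[1,[-0.03,0,0],[0,0,0]],[1,[-0.03,0,0],[0,0,0]]]'

```text
t: 6.93
tcp_pos: [0.5708, -0.2514, 0.0882]
orientation: [0.098, 0.987, -0.014, 0.13]
force: [-4.3, 0.0, 2.2]
width: 0.0006
grasp_force: 2.1
```

```bash
python3 -c "
from h import *
loc();cmd(face(-.004,-.017,.0075),Rf)
from cell import read_camera
t,s=read_camera('top'),read_camera('side')
f=lambda i,u,v:cv2.resize(i[v:v+75,u:u+100],(400,300),interpolation=cv2.INTER_CUBIC)
cv2.imwrite('pics/lev2.png',cv2.cvtColor(np.hstack([f(t,380,160),f(s,325,240)]),cv2.COLOR_RGB2BGR))"
```

```text
face coords mm [ -5.  -17.9   9.1] [ 0.5708 -0.2514  0.0882]
shift [-0.008  0.008  0.013] turn [-0.0007 -0.0001 -0.0002] t 6.9333 j [-0.65  0.17  1.89  0.15  0.84 -2.11] F [-4.3  0.   2.2] M [-0.06  0.8  -0.06]
```

View pics/lev2.png

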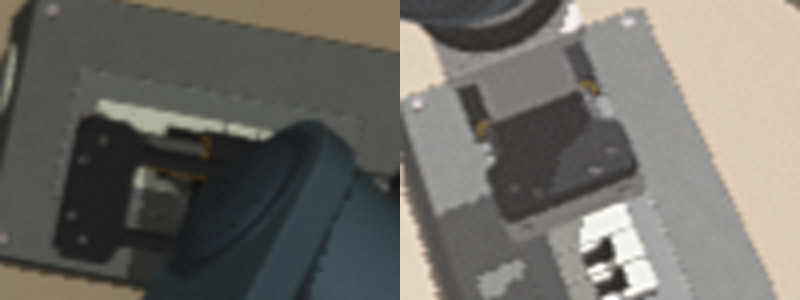

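The view is blocked by the gripper, so I'll push slightly further, then back off and check.

Emit:
carry_out --deltas '[[1,[-0.015,0,0],[0,0,0]],[1,[-0.025,0,0],[0,0,0]],[1,[-0.025,0,0],[0,0,0]]]'

```text
t: 7.28
tcp_pos: [0.5715, -0.2514, 0.088]
orientation: [0.098, 0.987, -0.013, 0.127]
force: [-12.6, -0.4, 5.5]
width: 0.0006
grasp_force: 6.9
```

Emit:
carry_out --deltas '[[1,[-0.015,0,0],[0,0,0]],[1,[-0.02,0,0],[0,0,0]],[1,[-0.02,0,0],[0,0,0]]]'

```text
t: 7.53
tcp_pos: [0.572, -0.2515, 0.0879]
orientation: [0.097, 0.987, -0.013, 0.125]
force: [-20.8, 0.6, 8.6]
width: 0.0003
grasp_force: 11.0
```

```bash
python3 -c "
from h import *
loc();cmd(face(-.004,-.017,.0075),Rf)"
```

```text
face coords mm [ -3.9 -17.8   8.5] [ 0.572  -0.2515  0.0879]
shift [0.001 0.007 0.009] turn [-0.0002 -0.0033  0.0002] t 7.5333 j [-0.64  0.18  1.88  0.14  0.86 -2.1 ] F [-20.8   0.6   8.6] M [ 0.07  3.49 -0.21]
```

Stiff stop means the lever is at its upper end. I'll back off and check.

Emit:
carry_out --deltas '[[1,[0.06,0,0],[0,0,0]],[1,[0.12,0,0],[0,0,0]],[1,[0.12,0,-0.2],[0,0,0]],[1,[0.12,0,-0.5],[0,0,0]],[1,[0.12,0,-0.8],[0,0,0]],[1,[0.12,0,-1],[0,0,0]],[1,[0.12,0,-1],[0,0,0]]]'

```text
t: 8.12
tcp_pos: [0.5347, -0.2452, 0.2093]
orientation: [0.098, 0.986, -0.017, 0.136]
force: [0.7, -0.2, 0.1]
width: 0.0007
grasp_force: 0.0
```

Emit:
carry_out --deltas '[[1,[0.3,0.3,-0.3],[0,0,0]],[1,[0.6,0.6,-0.7],[0,0.04,0]],[1,[0.8,0.9,-1],[0,0.083,0]],[1,[0.8,1,-1],[0,0.083,0]],[1,[0.8,1,-1],[0,0.083,0]],[0.8,[0.8,1,-1],[0,0.083,0]]]'

```text
t: 8.62
tcp_pos: [0.435, -0.0985, 0.2954]
orientation: [0.097, 0.995, -0.001, 0.004]
force: [-0.8, -0.5, -0.1]
width: 0.0044
grasp_force: 0.0
```

```bash
python3 -c "
from h import *
from cell import read_camera
t,s=read_camera('top'),read_camera('side')
f=lambda i,u,v:cv2.resize(i[v:v+75,u:u+100],(400,300),interpolation=cv2.INTER_CUBIC)
cv2.imwrite('pics/lev3.png',cv2.cvtColor(np.hstack([f(t,380,160),f(s,325,240)]),cv2.COLOR_RGB2BGR))
print(telemetry.sense())"
```

```text
{'t': 8.7167, 'joint_pos': array([-4.81925629e-01, -3.23333263e-01,  1.95202237e+00, -8.02584364e-04,
        1.50835728e+00, -1.85560652e+00]), 'dq': array([-0.02848912,  0.03792711,  0.00758078, -0.00413645,  0.0027058 ,
       -0.00144859]), 'joint_torque': array([ 8.57529379e-01, -2.13290423e+01, -3.36171269e+01,  1.73318658e-03,
        1.09997434e-01,  1.78308296e-02]), 'tcp_pos': array([ 0.43479937, -0.10060656,  0.29251451]), 'orientation': array([ 0.09837396,  0.99514684, -0.00122174,  0.00195829]), 'force': array([0.57518902, 0.53735218, 0.06389895]), 'moment': array([ 0.02702837,  0.01854547, -0.06754348]), 'grasp_force': 0.0, 'width': 0.012016775045274602}
```

View pics/lev3.png

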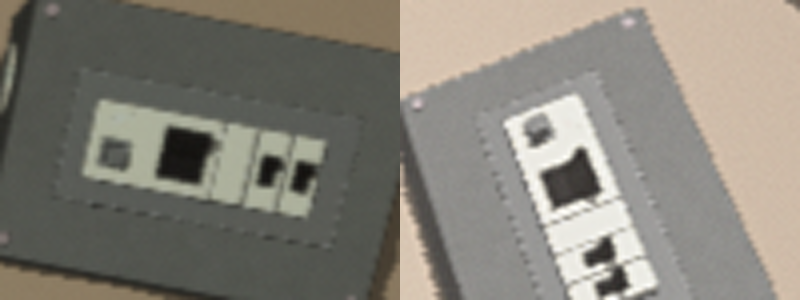

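The lever is up again: its outline matches the first picture in both views. Now to the jar.

Emit:
carry_out --deltas '[[0,[-0.1,0.4,0],[0,0,0]],[0,[-0.25,0.8,0],[0,0,0]],[0,[-0.25,1,0],[0,0,0]],[0,[-0.25,1,0],[0,0,0]]]'

```text
t: 9.05
tcp_pos: [0.4887, 0.0149, 0.2904]
orientation: [0.096, 0.995, 0.0, -0.0]
force: [-0.2, -0.1, -0.1]
width: 0.0383
grasp_force: 0.0
```

Emit:
carry_out --deltas '[[0,[-0.1,0.4,0],[0,0,0]],[0,[-0.25,0.8,0],[0,0,0]],[0,[-0.25,1,0],[0,0,0]],[0,[-0.25,1,0],[0,0,0]]]'

```text
t: 9.38
tcp_pos: [0.5418, 0.1262, 0.2898]
orientation: [0.097, 0.995, -0.0, -0.0]
force: [0.0, -0.4, 0.4]
width: 0.0653
grasp_force: 0.0
```

Emit:
carry_out --deltas '[[0,[-0.1,0.4,0],[0,0,0]],[0,[-0.25,0.8,0],[0,0,-0.04]],[0,[-0.25,1,0],[0,0,-0.08]],[0,[-0.25,1,0],[0,0,-0.2]],[0,[-0.25,1,0],[0,0,-0.3]],[0,[-0.25,1,0],[0,0,-0.3]],[0,[-0.25,1,0],[0,0,-0.3]],[0,[-0.25,1,0],[0,0,-0.3]]]'

```text
t: 10.05
tcp_pos: [0.5942, 0.2324, 0.2899]
orientation: [-0.334, 0.943, -0.001, -0.001]
force: [-0.3, 0.4, -0.0]
width: 0.0937
grasp_force: 0.0
```

```bash
cat >> h.py <<'E'
C=np.array([.612,.2715,.215])
def down(psi): return R.from_matrix(np.c_[[-np.cos(psi),-np.sin(psi),0],[-np.sin(psi),np.cos(psi),0],[0,0,-1]])
def psi():
    y=R.from_quat(telemetry.sense()["orientation"]).as_matrix()[:,1];return np.arctan2(-y[0],y[1])
E
python3 -c "
from h import *
from cell import read_camera
b=cv2.cvtColor(read_camera('top'),cv2.COLOR_RGB2BGR);a=cv2.imread('pics/top0.png')
for nm,(u,v,w,h) in dict(lever=(415,188,25,25),button=(402,190,14,16)).items():print(nm,cv2.absdiff(a,b)[v:v+h,u:u+w].mean())
cmd(C+[0,0,.05],down(1.14));print(psi(),telemetry.sense()['tcp_pos'])"
```

```text
lever 20.7008
button 24.995535714285715
shift [-0.322  0.159  0.207] turn [-0.0004 -0.0009 -0.1449] t 10.1 j [ 0.2   0.16  1.5  -0.    1.48 -2.06] F [ 0.4  0.3 -0.1] M [0.09 0.03 0.05]
0.684720753811524 [0.59419587 0.23237414 0.28998451]
```

Emit:
carry_out --deltas '[[0,[-0.32,0.16,0],[0,0,-0.04]],[0,[-0.32,0.16,0],[0,0,-0.08]],[0,[-0.32,0.16,0],[0,0,-0.12]],[0,[-0.32,0.16,0.1],[0,0,-0.145]],[0,[-0.32,0.16,0.2],[0,0,-0.145]],[0,[-0.32,0.16,0.2],[0,0,-0.145]]]'

```text
t: 10.6
tcp_pos: [0.6105, 0.2715, 0.2633]
orientation: [-0.534, 0.845, -0.0, -0.003]
force: [-0.7, 0.5, -1.2]
width: 0.0943
grasp_force: 0.0
```

```bash
python3 -c "
from h import *
from cell import read_camera
def blob(im,v,u,th,w=22,h=24):
    g=cv2.cvtColor(im,cv2.COLOR_BGR2GRAY)[v:v+h,u:u+w];m=cv2.moments((g<th).astype(np.uint8),True);return m['m00'],m['m10']/m['m00'],m['m01']/m['m00']
S1=cv2.cvtColor(read_camera('side'),cv2.COLOR_RGB2BGR)
print('side',blob(cv2.imread('pics/side0.png'),272,357,70,28,24),blob(S1,272,357,70,28,24))
cv2.imwrite('pics/cap1.png',cv2.resize(S1[60:180,200:360],(640,480)))
cmd(C+[0,0,-.018],down(1.14));print(psi(),telemetry.sense()['tcp_pos'])"
```

```text
side (104.0, 10.51923076923077, 12.711538461538462) (99.0, 10.616161616161616, 12.797979797979798)
shift [-0.005 -0.01   0.565] turn [ 0.0005 -0.0015 -0.004 ] t 10.65 j [ 0.25  0.25  1.44 -0.    1.45 -2.45] F [ 0.5 -0.4  0.4] M [ 0.08 -0.   -0.05]
1.127502668652378 [0.61087391 0.27175421 0.26480255]
```

View pics/cap1.png

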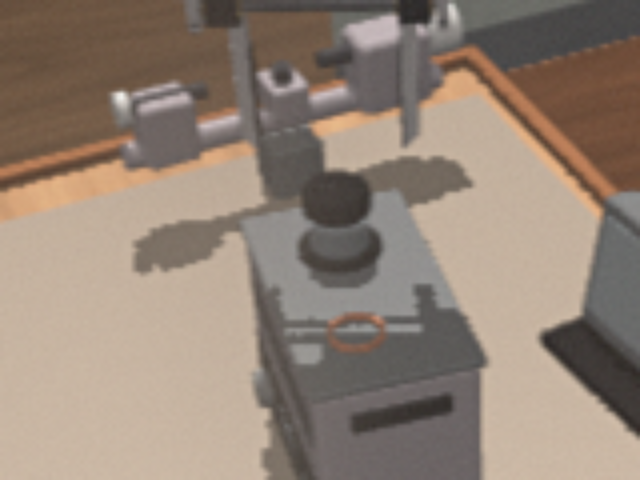

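Lever blob in the side view is identical to the start, so it is up. The fingers straddle the cap (fingers at (245,130) and (410,140), cap at (336,190)). I'll descend and grip.

Emit:
carry_out --deltas '[[0,[0,0,0.2],[0,0,0]],[0,[-0.005,-0.01,0.4],[0,0,0]],[0,[-0.005,-0.01,0.565],[0,0,0]],[0,[-0.005,-0.01,0.565],[0,0,0]],[0.5,[-0.005,-0.01,0.565],[0,0,0]],[0.6,[-0.005,-0.01,0.565],[0,0,0]],[0.7,[-0.005,-0.01,0.565],[0,0,0]],[0.7,[-0.005,-0.01,0.565],[0,0,0]]]'

```text
t: 11.32
tcp_pos: [0.6141, 0.2731, 0.2025]
orientation: [-0.536, 0.844, -0.002, 0.002]
force: [-0.9, -0.1, -0.1]
width: 0.0708
grasp_force: 0.0
```

Emit:
carry_out --deltas '[[1,[0,0,0],[0,0,0]],[1,[0,0,0],[0,0,0]],[1,[0,0,0],[0,0,0]]]'

```text
t: 11.57
tcp_pos: [0.6127, 0.2733, 0.2008]
orientation: [-0.536, 0.844, -0.001, -0.0]
force: [-10.9, 4.7, 3.0]
width: 0.0506
grasp_force: 5.6
```

```bash
python3 -c "
from h import *
cmd(C+[0,0,-.018],down(psi()));print(psi());print(telemetry.sense())"
```

```text
shift [ 0.016 -0.001  0.032] turn [-0.0004 -0.0003 -0.    ] t 11.5667 j [ 0.25  0.3   1.5  -0.    1.34 -2.45] F [-10.9   4.7   3. ] M [0.96 2.   0.01]
1.1317900757134463
{'t': 11.5667, 'joint_pos': array([ 2.51561017e-01,  2.96415481e-01,  1.50441920e+00, -1.58847359e-03,
        1.34036478e+00, -2.45066228e+00]), 'dq': array([ 0.01242362,  0.00096551,  0.01560837,  0.0631995 ,  0.07919883,
       -0.00036185]), 'joint_torque': array([-3.40810463e+00, -4.23924780e+01, -3.31882703e+01, -1.65366657e+00,
       -1.92640901e+00,  2.06408452e-02]), 'tcp_pos': array([0.61271372, 0.27328283, 0.20080674]), 'orientation': array([-5.36171114e-01,  8.44108939e-01, -7.96183033e-04, -5.19797852e-05]), 'force': array([-10.90876992,   4.66127877,   2.95480539]), 'moment': array([0.95939517, 1.999043  , 0.01444725]), 'grasp_force': 5.624489486217499, 'width': 0.05062584800691104}
```

Emit:
carry_out --deltas '[[0.3,[0,0,0],[0,0,0]],[0.3,[0,0.01,0.03],[0,0,0]],[0.3,[0,0.01,0.03],[0,0,0]],[1,[0,0.01,0.03],[0,0,0]],[1,[0,0.01,0.03],[0,0,0]],[1,[0,0.01,0.03],[0,0,0]],[1,[0,0.01,0.03],[0,0,0]],[1,[0,0.01,0.03],[0,0,0]]]'

```text
t: 12.23
tcp_pos: [0.6112, 0.2738, 0.1967]
orientation: [-0.536, 0.844, -0.001, -0.001]
force: [-4.8, 1.3, 1.0]
width: 0.0474
grasp_force: 30.0
```

Emit:
carry_out --deltas '[[1,[0,0,0],[0,0,0]],[1,[0,0,0],[0,0,0]],[1,[0,0,0],[0,0,0]],[1,[0,0,0],[0,0,0]]]'

```text
t: 12.57
tcp_pos: [0.6112, 0.2738, 0.1967]
orientation: [-0.536, 0.844, -0.001, -0.001]
force: [-6.3, 1.4, 1.7]
width: 0.0474
grasp_force: 30.0
```

```bash
python3 -c "
from h import *
cmd(C+[0,0,-.018],down(psi()));print(psi());print({k:telemetry.sense()[k] for k in('width','grasp_force','tcp_pos')})"
```

```text
shift [ 0.015 -0.014 -0.003] turn [-0.0002 -0.0006 -0.    ] t 12.5667 j [ 0.25  0.3   1.51 -0.    1.33 -2.45] F [-6.3  1.4  1.7] M [ 0.34  0.97 -0.01]
1.1322027585290553
{'width': 0.04744159121121382, 'grasp_force': 30.00032812356949, 'tcp_pos': array([0.61118715, 0.27381977, 0.19666087])}
```

Gripped at 30 N and 47.4 mm wide ✓. I'll screw clockwise in 45° steps, watching force and moment.

Emit:
carry_out --deltas '[[1,[0,0.004,0.001],[0,0,0.035]],[1,[0,0.004,0.001],[0,0,0.07]],[1,[0,0.004,0.002],[0,0,0.105]],[1,[0,0.004,0.002],[0,0,0.14]],[1,[0,0.004,0.003],[0,0,0.175]],[1,[0,0.004,0.004],[0,0,0.21]],[1,[0,0.004,0.004],[0,0,0.25]],[1,[0,0.004,0.004],[0,0,0.25]]]'

```text
t: 13.23
tcp_pos: [0.6102, 0.2749, 0.1961]
orientation: [-0.171, 0.985, -0.0, -0.001]
force: [-7.2, 3.1, 1.4]
width: 0.0475
grasp_force: 30.0
```

```bash
cat >> h.py <<'E'
def rep():
    st=telemetry.sense();Rc=R.from_quat(st["orientation"])
    print("t",st["t"],"psi deg",np.degrees(psi()).round(1),"F tool",Rc.inv().apply(st["force"]).round(1),"M tool",Rc.inv().apply(st["moment"]).round(2),"j6",st["joint_pos"][5].round(3),"tau6",st["joint_torque"][5].round(3),"tcp",st["tcp_pos"].round(4),"w",st["width"].round(4),st["grasp_force"].round(1))
E
python3 -c "
from h import *
rep()"
```

```text
Traceback (most recent call last):
  File "h.py", line 35, in rep
    print("t",st["t"],"psi deg",np.degrees(psi()).round(1),"F tool",Rc.inv().apply(st["force"]).round(1),"M tool",Rc.inv().apply(st["moment"]).round(2),"j6",st["joint_pos"][5].round(3),"tau6",st["joint_torque"][5].round(3),"tcp",st["tcp_pos"].round(4),"w",st["width"].round(4),st["grasp_force"].round(1))
                                                                                                                                                                                                                                                                ^^^^^^^^^^^^^^^^^
AttributeError: 'float' object has no attribute 'round'
```

Emit:
carry_out --deltas '[[1,[0.008,0.007,0.001],[0,0,0.035]],[1,[0.008,0.007,0.001],[0,0,0.07]],[1,[0.008,0.007,0.002],[0,0,0.105]],[1,[0.008,0.007,0.002],[0,0,0.14]],[1,[0.008,0.007,0.003],[0,0,0.175]],[1,[0.008,0.007,0.004],[0,0,0.21]],[1,[0.008,0.007,0.004],[0,0,0.25]],[1,[0.008,0.007,0.004],[0,0,0.25]]]'

```text
t: 13.9
tcp_pos: [0.6103, 0.2764, 0.1958]
orientation: [0.219, 0.976, 0.001, 0.001]
force: [-1.5, 7.5, -1.1]
width: 0.0475
grasp_force: 30.0
```

```bash
sed -i 's/st\["width"\].round(4),st\["grasp_force"\].round(1)/round(st["width"],4),round(st["grasp_force"],1)/' h.py; python3 -c "
from h import *
rep()"
```

```text
t 13.9 psi deg -25.4 F tool [4.6 6.1 1.2] M tool [-1.06  0.88  0.09] j6 -0.873 tau6 0.693 tcp [0.6103 0.2764 0.1958] w 0.0475 30.0
```

Emit:
carry_out --deltas '[[1,[0.003,0.005,0.001],[0,0,0.035]],[1,[0.003,0.005,0.001],[0,0,0.07]],[1,[0.003,0.005,0.002],[0,0,0.105]],[1,[0.003,0.005,0.002],[0,0,0.14]],[1,[0.003,0.005,0.003],[0,0,0.175]],[1,[0.003,0.005,0.004],[0,0,0.21]],[1,[0.003,0.005,0.004],[0,0,0.22]],[1,[0.003,0.005,0.004],[0,0,0.22]]]'

```text
t: 14.57
tcp_pos: [0.6112, 0.2773, 0.1954]
orientation: [0.536, 0.844, 0.003, 0.001]
force: [1.1, 8.8, -2.9]
width: 0.0477
grasp_force: 30.0
```

```bash
python3 -c "
from h import *
rep()"
```

```text
t 14.5667 psi deg -64.8 F tool [7.5 4.7 2.9] M tool [-0.93  1.31  0.05] j6 -0.184 tau6 0.199 tcp [0.6112 0.2773 0.1954] w 0.0477 30.0
```

Emit:
carry_out --deltas '[[1,[0,0,0.001],[0,0,0.03]],[1,[0,0,0.001],[0,0,0.06]],[1,[0,0,0.001],[0,0,0.06]]]'

```text
t: 14.82
tcp_pos: [0.6115, 0.2774, 0.1953]
orientation: [0.614, 0.79, 0.003, 0.001]
force: [2.9, 10.0, -2.5]
width: 0.0476
grasp_force: 30.0
```

```bash
python3 -c "
from h import *
rep()"
```

```text
t 14.8167 psi deg -75.7 F tool [8.9 5.3 2.6] M tool [-0.83  1.49  0.08] j6 0.007 tau6 0.513 tcp [0.6115 0.2774 0.1953] w 0.0476 30.0
```

Emit:
carry_out --deltas '[[1,[0.01,0.004,0.001],[0,0,0.03]],[1,[0.01,0.004,0.001],[0,0,0.06]],[1,[0.01,0.004,0.001],[0,0,0.06]]]'

```text
t: 15.07
tcp_pos: [0.6119, 0.2775, 0.1952]
orientation: [0.685, 0.728, 0.002, 0.002]
force: [3.4, 6.1, -2.1]
width: 0.0475
grasp_force: 30.0
```

```bash
python3 -c "
from h import *
rep()"
```

```text
t 15.0667 psi deg -86.5 F tool [5.9 3.7 2.1] M tool [-0.48  1.02  0.01] j6 0.197 tau6 0.51 tcp [0.6119 0.2775 0.1952] w 0.0475 30.0
```

Emit:
carry_out --deltas '[[1,[0,0,0.001],[0,0,0.03]],[1,[0,0,0.001],[0,0,0.06]],[1,[0,0,0.001],[0,0,0.06]]]'

```text
t: 15.32
tcp_pos: [0.6123, 0.2775, 0.1951]
orientation: [0.751, 0.66, 0.003, 0.002]
force: [4.7, 5.4, -2.8]
width: 0.0477
grasp_force: 30.0
```

```bash
python3 -c "
from h import *
rep()"
```

```text
t 15.3167 psi deg -97.3 F tool [5.9 4.  2.8] M tool [-0.48  1.08  0.06] j6 0.386 tau6 0.51 tcp [0.6123 0.2775 0.1951] w 0.0477 30.0
```

Emit:
carry_out --deltas '[[1,[0,0,0.001],[0,0,0.03]],[1,[0,0,0.001],[0,0,0.06]],[1,[0,0,0.001],[0,0,0.06]]]'

```text
t: 15.57
tcp_pos: [0.6122, 0.276, 0.1952]
orientation: [0.809, 0.588, 0.002, 0.003]
force: [4.8, 0.7, -2.0]
width: 0.0476
grasp_force: 30.0
```

```bash
python3 -c "
from h import *
rep()"
```

```text
t 15.5667 psi deg -107.9 F tool [2.2 4.3 2.1] M tool [-0.63  0.34 -0.58] j6 0.571 tau6 1.199 tcp [0.6122 0.276  0.1952] w 0.0476 30.0
```

Emit:
carry_out --deltas '[[1,[0,0,0.001],[0,0,0.03]],[1,[0,0,0.001],[0,0,0.06]],[1,[0,0,0.001],[0,0,0.06]]]'

```text
t: 15.82
tcp_pos: [0.6122, 0.2759, 0.1954]
orientation: [0.86, 0.51, 0.002, 0.003]
force: [4.6, 2.0, -1.3]
width: 0.0475
grasp_force: 30.0
```

```bash
python3 -c "
from h import *
rep()"
```

```text
t 15.8167 psi deg -118.7 F tool [4.  3.1 1.3] M tool [-0.73  0.48 -0.61] j6 0.758 tau6 1.277 tcp [0.6122 0.2759 0.1954] w 0.0475 30.0
```

Stop reached: moment saturated at 0.6 N m, so the pads are slipping on the bottomed-out cap. I'll unwind in small steps to find where the torque is released.

Emit:
carry_out --deltas '[[1,[0,0,-0.001],[0,0,-0.005]],[1,[0,0,-0.001],[0,0,-0.005]]]'

```text
t: 15.98
tcp_pos: [0.6122, 0.2759, 0.1954]
orientation: [0.855, 0.518, 0.002, 0.002]
force: [5.7, 1.1, -0.7]
width: 0.0474
grasp_force: 30.0
```

```bash
python3 -c "
from h import *
rep()"
```

```text
t 15.9833 psi deg -117.6 F tool [3.7 4.6 0.7] M tool [-0.82  0.5  -0.36] j6 0.739 tau6 0.215 tcp [0.6122 0.2759 0.1954] w 0.0474 30.0
```

Emit:
carry_out --deltas '[[1,[0,0,0],[0,0,-0.006]],[1,[0,0,0],[0,0,-0.006]]]'

```text
t: 16.15
tcp_pos: [0.6121, 0.2759, 0.1954]
orientation: [0.851, 0.526, 0.002, 0.002]
force: [6.2, 2.0, -0.8]
width: 0.0473
grasp_force: 30.0
```

```bash
python3 -c "
from h import *
rep()"
```

```text
t 16.15 psi deg -116.6 F tool [4.6 4.6 0.8] M tool [-0.74  0.53 -0.04] j6 0.721 tau6 -0.125 tcp [0.6121 0.2759 0.1954] w 0.0473 30.0
```

Emit:
carry_out --deltas '[[1,[0,0,0],[0,0,-0.006]],[1,[0,0,0],[0,0,-0.006]]]'

```text
t: 16.32
tcp_pos: [0.6121, 0.2759, 0.1954]
orientation: [0.846, 0.534, 0.002, 0.002]
force: [5.9, 2.5, -0.6]
width: 0.0477
grasp_force: 30.0
```

```bash
python3 -c "
from h import *
rep()"
```

```text
t 16.3167 psi deg -115.5 F tool [4.8 4.3 0.6] M tool [-0.72  0.5   0.03] j6 0.702 tau6 -0.126 tcp [0.6121 0.2759 0.1954] w 0.0477 30.0
```

Torque vanishes at psi ≈ -116.4°, so the quarter-turn target is psi ≈ -26.2°.

Emit:
carry_out --deltas '[[1,[0.004,0.004,0],[0,0,-0.03]],[1,[0.004,0.004,-0.001],[0,0,-0.065]],[1,[0.004,0.004,-0.002],[0,0,-0.1]],[1,[0.004,0.004,-0.002],[0,0,-0.135]],[1,[0.004,0.004,-0.003],[0,0,-0.17]],[1,[0.004,0.004,-0.003],[0,0,-0.205]],[1,[0.004,0.004,-0.004],[0,0,-0.24]],[1,[0.004,0.004,-0.004],[0,0,-0.25]]]'

```text
t: 16.98
tcp_pos: [0.6119, 0.276, 0.1958]
orientation: [0.576, 0.818, 0.0, 0.002]
force: [1.7, 0.6, 0.4]
width: 0.0477
grasp_force: 30.0
```

```bash
python3 -c "
from h import *
rep()"
```

```text
t 16.9833 psi deg -70.3 F tool [ 0.   1.8 -0.3] M tool [-0.41 -0.14  0.09] j6 -0.087 tau6 -0.275 tcp [0.6119 0.276  0.1958] w 0.0477 30.0
```

Emit:
carry_out --deltas '[[1,[0,0,0],[0,0,-0.035]],[1,[0,0,-0.001],[0,0,-0.07]],[1,[0,0,-0.002],[0,0,-0.105]],[1,[0,0,-0.002],[0,0,-0.14]],[1,[0,0,-0.003],[0,0,-0.175]],[1,[0,0,-0.003],[0,0,-0.21]],[1,[0,0,-0.004],[0,0,-0.23]],[1,[0,0,-0.004],[0,0,-0.23]]]'

```text
t: 17.65
tcp_pos: [0.6117, 0.2759, 0.1963]
orientation: [0.251, 0.968, -0.001, 0.002]
force: [2.2, -0.9, 0.5]
width: 0.0475
grasp_force: 30.0
```

```bash
python3 -c "
from h import *
rep()"
```

```text
t 17.65 psi deg -29.1 F tool [-2.3  0.3 -0.5] M tool [-0.19 -0.33 -0.05] j6 -0.806 tau6 -0.387 tcp [0.6117 0.2759 0.1963] w 0.0475 30.0
```

Travel to the stop was about 165° = 2.9 rad, inside the stated 2.4–4.0. The last 3° follow.

Emit:
carry_out --deltas '[[1,[0,0,0],[0,0,-0.008]],[1,[0,0,0],[0,0,-0.016]],[1,[0,0,0],[0,0,-0.016]],[1,[0,0,0],[0,0,-0.016]],[1,[0,0,0],[0,0,-0.016]]]'

```text
t: 18.07
tcp_pos: [0.6117, 0.2759, 0.1963]
orientation: [0.229, 0.973, -0.001, 0.002]
force: [2.3, -1.8, 1.7]
width: 0.0472
grasp_force: 30.0
```

```bash
python3 -c "
from h import *
rep()
from cell import read_camera
s=cv2.cvtColor(read_camera('side'),cv2.COLOR_RGB2BGR);cv2.imwrite('pics/end.png',s)
g=cv2.cvtColor(s,cv2.COLOR_BGR2GRAY)[272:296,357:385];m=cv2.moments((g<70).astype(np.uint8),True);print(m['m00'],m['m10']/m['m00'],m['m01']/m['m00'])"
```

```text
t 18.0667 psi deg -26.4 F tool [-2.8 -0.6 -1.7] M tool [ 0.06 -0.52 -0.04] j6 -0.852 tau6 0.037 tcp [0.6117 0.2759 0.1963] w 0.0472 30.0
100.0 10.59 12.82
```

View pics/end.png

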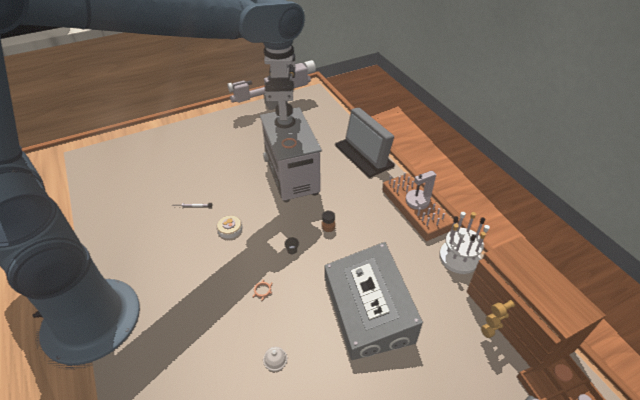

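The gripper holds the cap at (284,120) and the lever is up at (367,284). The loupe (292,245), stock jar (328,221) and bezel (289,143) haven't moved. Handing in.

```bash
python3 -c "
from cell import robot
print(robot.job_done())"
```

```text
the job is handed in; nothing more can be done
None
```

I tripped the breaker with its test button and reset it, then screwed the cap down to its stop and backed it off a quarter turn. The job is handed in with the gripper still holding the cap at about 30 N; the lever and bystanders were checked in the last picture, but the cap angle is inferred from gripper rotation and torque.

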